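Make up two water sampling kits

TASK

Make up the two water sampling kits in the blue trays, one thing to a pocket. In the two-pocket tray put the steel cup in the longer pocket and the tall bottle in the shorter one; in the three-pocket tray put the vial in the narrowest pocket, the photometer in the longest and the jar in the middle-sized one. Stand everything upright on the pocket floors (the photometer flat, display up), never tip anything over, and leave the flask, the measuring cylinder and the culture dishes where they are.

Things in the scene. Friction and masses are not known exactly. Their poses are not given: they have to be found in the camera images.
- tray_three: Blue tray with three pockets in a row, fixed, 258 x 92 x 18 mm. Origin: centre of underside; x along the row, y across. Walls 4 mm thick, tops 18 mm and pocket floors 4 mm above the bench. Every pocket is 84 mm across the row (y). Pocket lengths and centres along x: narrowest 54 mm at x = -98 mm, longest 110 mm at x = -12 mm, middle-sized 78 mm at x = +86 mm.
- tray_two: Blue tray with two pockets in a row, fixed, 170 x 92 x 18 mm. Origin: centre of underside; x along the row, y across. Walls 4 mm thick, tops 18 mm and pocket floors 4 mm above the bench. Both pockets are 84 mm across the row (y). Pocket lengths and centres along x: longer 90 mm at x = -36 mm, shorter 68 mm at x = +47 mm.
- tall_bottle: Tall white plastic sample bottle with white screw cap, standing upright, loose, about 0.16 kg. Round body 44 mm across, straight up to 98 mm, then shoulder and a 28 mm cap; 125 mm high overall. Origin: centre of its underside, z up.
- jar: Squat white plastic jar with broad white lid, standing upright, loose, about 0.15 kg. Round, straight, 54 mm across, 62 mm high. Origin: centre of its underside, z up.
- vial: Small brown glass vial with white cap, standing upright, loose, about 0.05 kg. Round, 28 mm across up to 60 mm, cap 23 mm across, 75 mm high overall. Origin: centre of its underside, z up.
- cup: Open stainless steel dipping cup, standing mouth up, loose, about 0.14 kg. Round, straight, 64 mm across, 60 mm high, 3 mm wall. Origin: centre of its underside, z up.
- meter: Pocket photometer: grey box with a round black cell cover and a small display on top, lying flat, loose, about 0.22 kg. 84 mm long (its x), 46 mm wide (its y), 48 mm high. Origin: centre of its underside.
- flask: Conical glass flask, a bystander: base 68 mm across, neck 26 mm, 108 mm high, loose, standing among the stock. Origin: centre of its underside.
- cylinder: Measuring cylinder, a bystander: clear tube 26 mm across (rim 32 mm) on a blue foot 56 mm across, 150 mm high, loose, standing among the stock. Origin: centre of its underside.
- dishes: Low stack of two culture dishes with tan filling, a bystander: 60 mm across, 29 mm high, loose, among the stock. Origin: centre of its underside.
Mind the look-alikes: they are no part of the job. Leave any pink look-alike of the meter alone. Leave any purple look-alike of the jar alone.

How it is judged:
At the end, for the whole second after the job is handed in: All five things lie in their own pockets as asked, undersides less than 8 mm above the bench, centres inside the pocket (15 to 17 mm of its centre along the row), upright within 0.1 rad, released and at rest; flask, measuring cylinder and dishes upright within 25 mm of their starts (x of tall_bottle in the frame of tray_two between 0.032 and 0.062 m and y of tall_bottle in the frame of tray_two between -0.024 and 0.024 m and z of tall_bottle in the frame of tray_two between 0 and 0.008 m and angle between each of tall_bottle, cup, vial, meter, jar's own z axis and vertical below 0.1 rad and linear speed of each of tall_bottle, cup, vial, meter, jar below 0.02 m/s and angular speed of each of tall_bottle, cup, vial, meter, jar below 0.2 rad/s and x of cup in the frame of tray_two between -0.052 and -0.02 m and y of cup in the frame of tray_two between -0.014 and 0.014 m and z of cup in the frame of tray_two between 0 and 0.008 m and x of vial in the frame of tray_three between -0.114 and -0.082 m and y of vial in the frame of tray_three between -0.031 and 0.031 m and z of vial in the frame of tray_three between 0 and 0.008 m and x of meter in the frame of tray_three between -0.029 and 0.005 m and y of meter in the frame of tray_three between -0.022 and 0.022 m and z of meter in the frame of tray_three between 0 and 0.008 m and x of jar in the frame of tray_three between 0.071 and 0.101 m and y of jar in the frame of tray_three between -0.018 and 0.018 m and z of jar in the frame of tray_three between 0 and 0.008 m and distance of each of flask, cylinder, dishes from where it was at the start of the episode below 0.025 m and angle between each of flask, cylinder, dishes's own z axis and vertical below 0.15 rad); the robot touches nothing.
It fails at once if a kit item or bystander is tipped over (more than 0.6 rad) (angle between any of tall_bottle, jar, vial, cup, meter, flask, cylinder, dishes's own z axis and vertical above 0.6 rad).
It fails at once if flask, measuring cylinder or dishes shifted by more than 25 mm (distance of any of flask, cylinder, dishes from where it was at the start of the episode above 0.025 m).
It also fails if it takes over 120 s, if anything falls off the work surface, if the arm or the gripper's body presses on something with over 40 N, if the wrist force passes 120 N, or if a joint passes its speed limit or range.

ROBOT

A 7-joint arm with a two-finger parallel gripper is mounted at the origin on the work surface. World frame = base frame: x ahead of the robot, y to its left, z up, the work surface at z = 0. Lengths are in m, angles in rad, forces in N, time in s.
With the tool pointing down it reaches from about 0.425 to 0.875 m from the base axis. Payload 9.9 kg.
Tool frame: the origin (TCP) lies midway between the tips of the shut fingers; the grasp point (between the pads) lies 19 mm behind it (bot.hold_point_z is the distance from the TCP to the grasp point, in m); z points along the fingers, y is the direction in which the jaws open and shut (so a half turn about z gives the same grasp; the last joint's range is limited). The gripper opens to 85 mm and grips with 20 to 120 N. Pads are 22 mm wide; open, the fingers measure 114 mm over their backs; the gripper's body (76 mm by 85 mm) begins 54 mm behind the grasp point. The pads swing forward as they close: fully open they stand 13 mm farther back than shut.
Start: joints at [1.225, 0.576, 0.025, 1.437, -0.015, 1.129, -0.057], TCP at [0.175, -0.652, 0.192] pointing down, gripper open.
Joint ranges: [-2.76, 2.76], [-0.34, 2.15], [-1.52, 1.57], [0.19, 2.46], [-1.09, 4.23], [0.17, 1.99], [-2.82, 2.82]. Speed limits (rad/s): [2.22, 2.22, 3.01, 3.01, 3.14, 3.14, 3.14].

INTERFACE

Orientations are given as [roll, pitch, yaw] about the fixed x, y, z axes, in that order (R = Rz(yaw) Ry(pitch) Rx(roll)).
In Python, from station import bot, grab_frame, camera_model, close_job gives the robot as it stands. The module is installed in compiled form; this text tells all that it offers.
- The arm moves only by the shell command python3 -m jog 'ROWS' [OPENING] [FORCE]. ROWS is JSON, a list of rows, each a list of 4 numbers: the shift along the tool's x, y, z in mm, then the turn about the tool's z in degrees. In form: [[dx, dy, dz, twist], ...]. A call has 1 to 20 rows; each row is the pose to reach, as a shift and turn from the pose measured when the call began, along the tool's axes at that moment; what a row does not reach only later rows make up. A row lasts 1/8 s, in which the tool goes at most 62.5 mm and 10.7 degrees, less where a joint would pass 70% of its speed; a pose out of reach is approached as far as the arm can. A call with a gripper value outside its range is refused whole. OPENING is the closure, from 0 (fully open) to 1 (shut), set as the call begins (- or left out, the last holds). The fingers move at their own pace and stop on an object; FORCE is the grip in N (left out, the last holds). Time passes only in rows, so rows that repeat a pose let the fingers close. It gives the time, the measured TCP pose, the force and the opening at its end, in the units of the state.
- bot.sense(): the state, without advancing time (a new reading comes with each control period).
- grab_frame(name): name is "scene" or "top" or "wrist"; returns the picture (420x560x3 uint8, red, green, blue); there is no depth.
- camera_model(name): a dict with "fx", "fy", "cx", "cy" (pixels), "cam_to_world" (4x4, takes a point from camera to world coordinates). Camera axes: x right, y down, z forward; pixel columns grow to the right and rows downward; lengths in m; the calibration is good to about 2 mm. A picture is of the moment at which its call begins: read the wrist's pose just before it. camera_model takes no time and is no camera call; for the wrist camera it gives the pose at the moment of the call.
- close_job(): hands the job in, once; it reports no verdict.
The state is a dict: "time": time; "q": joint angles; "joint_vel": joint speeds; "effort": joint torques, N m; "eef_pos": TCP position; "tcp_rot": TCP orientation; "force": force on the tool from outside, world axes, zero at the start; "moment": the same for the moment, N m; "gripper_width": finger opening in m.
Only numpy, scipy, OpenCV 4.12 (cv2) and the standard library are available. Lean on these libraries where they do the work, as an engineer would, in place of code of your own. Each camera call takes 0.05 s, during which the arm holds its last target.

## Working session

There is one attempt and no reset: what is moved stays moved. The work goes in short steps, Python scripts to look and compute and a shell command to move; the robot and the scene stay as the last step left them, time stands still between calls to the robot, and variables do not carry over. Pictures are saved under pics/ and viewed, and the job is handed in when it is done.

```bash
mkdir -p pics; ls; python3 - <<'E'
from station import bot, grab_frame, camera_model
import cv2,numpy as np
s=bot.sense(); print(s); print(bot.hold_point_z)
for n in("top","scene"):
    im=grab_frame(n); cv2.imwrite(f"pics/{n}0.png",im[:,:,::-1]); m=camera_model(n); print(n,{k:np.round(v,4).tolist() for k,v in m.items()})
E
```

```text
pics
{'time': 0.0, 'q': array([ 1.22517283,  0.57650522,  0.02483826,  1.43791616, -0.01496094,
        1.12900309, -0.05647753]), 'joint_vel': array([ 4.58586814e-04, -1.43794727e-03, -4.12297104e-04, -1.45946076e-04,
       -1.22620824e-03, -6.43853978e-04,  7.19615870e-05]), 'effort': array([ 4.52523482e-04, -7.65748429e+01,  2.24970192e+00, -2.85961676e+01,
        1.50520558e-02,  1.28119643e-02, -2.23558669e-05]), 'eef_pos': array([ 0.17457523, -0.65149397,  0.1913578 ]), 'tcp_rot': array([-3.13994936e+00,  1.17397400e-04,  2.61901675e-01]), 'force': array([ 0.41794415, -0.03190833, -0.3575149 ]), 'moment': array([ 0.01854078,  0.07902216, -0.01886513]), 'gripper_width': 0.08549661023919104}
0.0187
top {'fx': 464.6165, 'fy': 464.6165, 'cx': 268.2871, 'cy': 203.0701, 'cam_to_world': [[0.0283, -0.9806, 0.194, 0.359], [-0.9991, -0.0214, 0.0375, -0.018], [-0.0326, -0.1949, -0.9803, 0.9651], [0.0, 0.0, 0.0, 1.0]]}
scene {'fx': 515.2953, 'fy': 515.2953, 'cx': 289.2981, 'cy': 207.7769, 'cam_to_world': [[0.3228, 0.5979, -0.7337, 1.4813], [0.9464, -0.2112, 0.2443, -0.2954], [-0.0088, -0.7732, -0.6341, 0.8221], [0.0, 0.0, 0.0, 1.0]]}
```

View pics/top0.png

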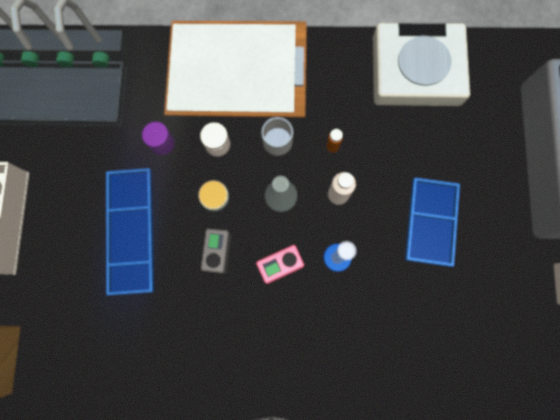

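View pics/scene0.png

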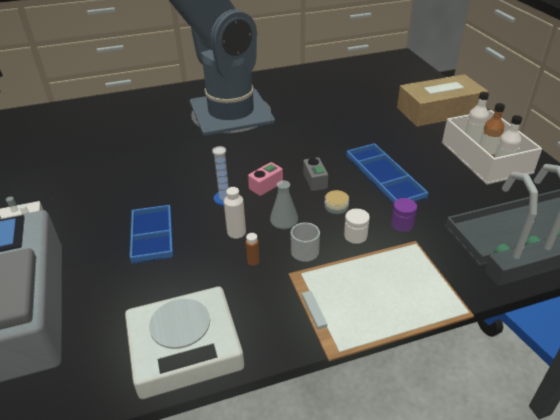

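The top view shows tray_three on the left (107-152, 168-294) and tray_two on the right (408-460, 178-266). The jar is at (215,138), cup (278,135), vial (335,140), bottle (342,188) and meter (215,250). The pink and purple look-alikes and the bystanders stand between them. I'll enlarge it for precise pixels.

```bash
python3 - <<'E'
import cv2
im=cv2.imread("pics/top0.png")
def crop(x0,y0,x1,y1,f,n):
    c=cv2.resize(im[y0:y1,x0:x1],None,fx=f,fy=f,interpolation=cv2.INTER_CUBIC)
    for x in range(x0-x0%10+10,x1,10):
        cv2.line(c,((x-x0)*f,0),((x-x0)*f,6 if x%50 else 600),(0,255,255),1); cv2.putText(c,str(x),((x-x0)*f-10,16),0,.35,(0,255,255),1)
    for y in range(y0-y0%10+10,y1,10):
        cv2.line(c,(0,(y-y0)*f),(6 if y%50 else 800,(y-y0)*f),(0,255,255),1); cv2.putText(c,str(y),(8,(y-y0)*f+4),0,.35,(0,255,255),1)
    cv2.imwrite(n,c)
crop(95,110,255,300,3,"pics/c1.png"); crop(250,105,380,285,3,"pics/c2.png"); crop(395,165,475,275,5,"pics/c3.png")
E
```

```text
(no output)
```

View pics/c1.png

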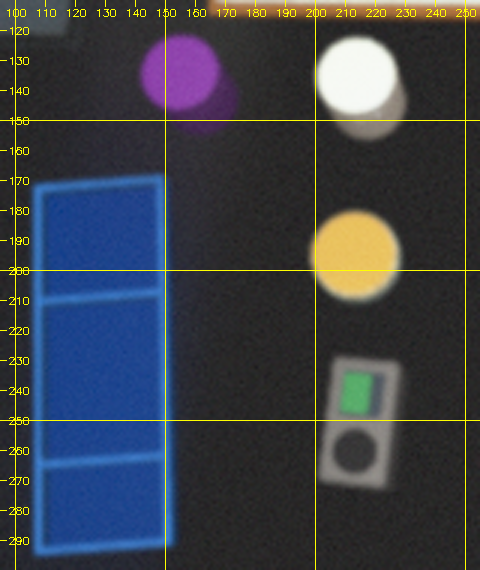

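View pics/c2.png

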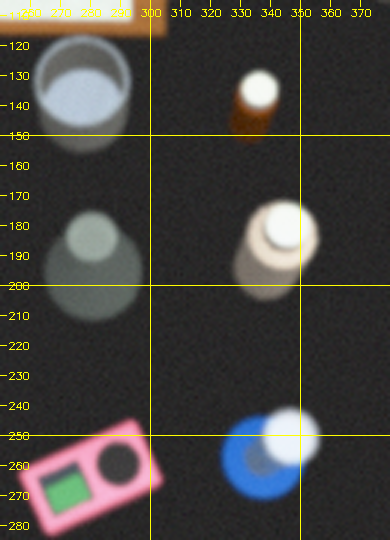

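View pics/c3.png

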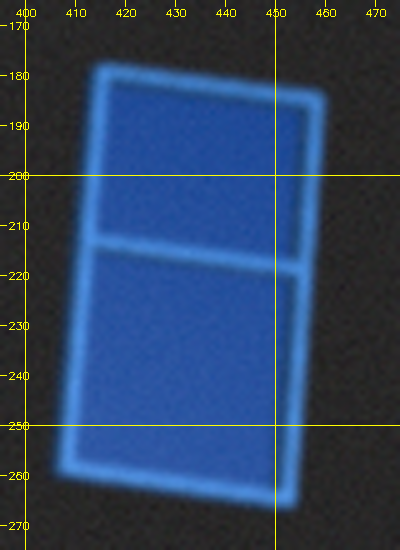

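```bash
cat > h.py <<'E'
import numpy as np
from station import bot, grab_frame, camera_model
def ray(m,u,v,z):
    T=np.array(m["cam_to_world"]); d=T[:3,:3]@np.array([(u-m["cx"])/m["fx"],(v-m["cy"])/m["fy"],1]); o=T[:3,3]
    return (o+d*(z-o[2])/d[2])[:2]
def proj(m,p):
    T=np.array(m["cam_to_world"]); c=T[:3,:3].T@(np.array(p)-T[:3,3]); return m["fx"]*c[0]/c[2]+m["cx"], m["fy"]*c[1]/c[2]+m["cy"]
def go(x,y,yawdeg,z=None):
    "tool-frame shift from now to world x,y (z of TCP) and twist to yaw"
    s=bot.sense(); from scipy.spatial.transform import Rotation as R
    r=R.from_euler('xyz',s["tcp_rot"]); p=s["eef_pos"]
    d=np.array([x,y,p[2] if z is None else z])-p
    t=(r.inv().apply(d)*1000).round(1)
    # twist about tool z (pointing down): world yaw decreases with +twist
    tw=-(yawdeg-np.degrees(s["tcp_rot"][2])); tw=(tw+90)%180-90
    print("now",p.round(4),np.degrees(s["tcp_rot"]).round(2),"rows->",t,"twist",round(tw,1),"q7",s["q"][6].round(2))
E
python3 - <<'E'
from h import *
m=camera_model("top")
P={"jar":(214,135,.062),"cup":(277.3,132,.06),"vial":(336.3,134.5,.075),"bottlecap":(345.5,180,.125),"bottlesh":(344,184,.1),"flask":(281,196,0),"flasktop":(280.3,183.5,.108),"cyl":(337,257,.01),"cyltop":(347,250.5,.15),"dish":(213.5,195,.029),"purple":(154,133,.062)}
for k,v in P.items(): print(k,ray(m,*v).round(4))
for n,c,z in (("meter",[(207,229),(229,231),(224,273),(201,270)],.048),("pink",[(295,245),(304,264),(267,283),(257,262)],.048),("t3",[(106.5,171),(149.5,168),(153,292),(107,294.5)],.018),("t2",[(414,177.5),(460,183.5),(454,266),(406.5,259.5)],.018)):
    q=np.array([ray(m,*p,z) for p in c]); e=np.roll(q,-1,0)-q
    print(n,q.mean(0).round(4),"len",np.linalg.norm(e,axis=1).round(3),"ang",np.degrees(np.arctan2(e[:,1],e[:,0])).round(1))
E
```

```text
jar [0.6775 0.1319]
cup [0.6868 0.0023]
vial [ 0.6781 -0.1163]
bottlecap [ 0.5719 -0.1277]
bottlesh [ 0.5703 -0.1281]
flask [ 0.5658 -0.0077]
flasktop [ 0.5669 -0.007 ]
cyl [ 0.4389 -0.1249]
cyltop [ 0.4389 -0.1266]
dish [0.5587 0.1317]
purple [0.6797 0.2564]
meter [0.4422 0.1194] len [0.044 0.083 0.046 0.082] ang [-93.8 175.8  84.2  -5.2]
pink [ 0.4203 -0.0109] len [0.041 0.081 0.045 0.082] ang [-153.7  118.4   27.4  -64.5]
t3 [0.4836 0.306 ] len [0.092 0.26  0.094 0.259] ang [ -84.8 -173.9   94.6    5.8]
t2 [ 0.5166 -0.3202] len [0.094 0.171 0.094 0.172] ang [-96.6 173.1  83.6  -6.8]
```

```bash
python3 -c "
from h import *
go(.571,-.128,0,.25)"
```

```text
now [ 0.1746 -0.6515  0.1914] [-179.91    0.     15.  ] rows-> [ 518.4 -403.2  -58. ] twist 15.0 q7 -0.06
```

```bash
python3 -m jog '[[0,0,-58,0],[40,-31,-58,3],[80,-62,-58,6],[120,-93,-58,9],[160,-124,-58,12],[200,-155,-58,15],[240,-186,-58,15],[280,-217,-58,15],[320,-248,-58,15],[360,-280,-58,15],[400,-311,-58,15],[440,-342,-58,15],[480,-373,-58,15],[518,-403,-58,15],[518,-403,-58,15],[518,-403,-58,15]]' 0 40; python3 - <<'E'
from h import *; import cv2
go(.571,-.128,0,.07)
cv2.imwrite("pics/w1.png",grab_frame("wrist")[:,:,::-1])
m=camera_model("wrist"); print(proj(m,(.571,-.128,.125)),np.round(m["cam_to_world"],3))
E
```

```text
time: 2.1
eef_pos: [0.5702, -0.1288, 0.2496]
tcp_rot: [-3.141, 0.002, -0.0]
force: [-0.3, -0.0, -0.0]
gripper_width: 0.0854
now [ 0.5702 -0.1288  0.2496] [-1.7995e+02  9.0000e-02 -0.0000e+00] rows-> [  1.1  -0.6 179.6] twist -0.0 q7 -1.46
(np.float64(282.22075261398527), np.float64(189.27607640578586)) [[-0.001 -0.958 -0.287  0.642]
 [-1.     0.001  0.    -0.13 ]
 [-0.     0.287 -0.958  0.432]
 [ 0.     0.     0.     1.   ]]
```

View pics/w1.png

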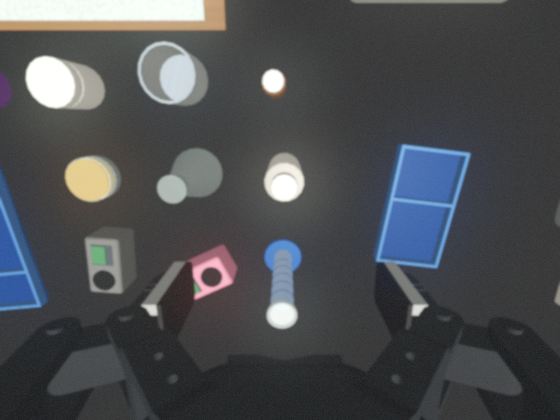

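The wrist view agrees with the top one: the bottle cap is at (284,187), predicted (282,189). The cup, vial and tray_two are also visible, so I'll cross-check them.

```bash
python3 - <<'E'
from h import *
m=camera_model("wrist")
print("bot",ray(m,284,187,.125),"vial",ray(m,273,81,.075),"cup",ray(m,166,73,.06),"jar",ray(m,50,82,.062))
q=np.array([ray(m,*p,.018) for p in [(402,144),(470,152),(438,268),(376,262)]]);e=np.roll(q,-1,0)-q
print(q.mean(0),np.linalg.norm(e,axis=1),np.degrees(np.arctan2(e[:,1],e[:,0])))
go(.571,-.128,0,.065)
E
```

```text
bot [ 0.57338099 -0.1298247 ] vial [ 0.67915783 -0.11801164] cup [0.68910146 0.0018993 ] jar [0.67965294 0.13208509]
[ 0.5166024  -0.32239265] [0.09241602 0.1722235  0.09395711 0.173006  ] [-96.54294516 173.94544656  83.93804161  -6.56604796]
now [ 0.5699 -0.1294  0.2497] [-1.7996e+02  8.0000e-02 -7.0000e-02] rows-> [  1.3  -1.3 184.7] twist -0.1 q7 -1.46
```

```bash
python3 -m jog '[[2,0,20,0],[2,0,45,0],[2,0,70,0],[2,0,95,0],[2,0,120,0],[2,0,140,0],[2,0,160,0],[2,0,175,0],[2,0,184,0],[2,0,184,0],[2,0,184,0]]'; python3 -m jog '[[0,0,0,0],[0,0,0,0],[0,0,0,0],[0,0,0,0],[0,0,0,0],[0,0,0,0],[0,0,0,0],[0,0,0,0]]' 1 40; python3 -c "
from h import *
go(.5633,-.3268,-6.7,.20)"
```

```text
time: 3.52
eef_pos: [0.5721, -0.1295, 0.0663]
tcp_rot: [-3.141, 0.0, -0.001]
force: [0.0, -0.3, 0.2]
gripper_width: 0.0856
time: 4.53
eef_pos: [0.5725, -0.1292, 0.0667]
tcp_rot: [-3.141, -0.0, -0.001]
force: [-0.2, 1.8, 5.9]
gripper_width: 0.0266
now [ 0.5725 -0.1292  0.0667] [-1.7995e+02 -2.0000e-02 -6.0000e-02] rows-> [  -8.9  197.5 -133.4] twist 6.6 q7 -1.49
```

Width 0.0266 isn't the expected 44 mm, so I'll look before moving.

```bash
python3 - <<'E'
from h import *; import cv2
a=grab_frame("wrist")[:,:,::-1];b=grab_frame("scene")[:,:,::-1]
cv2.imwrite("pics/w2.png",a); cv2.imwrite("pics/s2.png",cv2.resize(b[130:300,130:330],None,fx=3.5,fy=3.5))
print(bot.sense()["gripper_width"],bot.sense()["force"])
E
```

```text
0.02637767485792458 [-0.54779493  1.73596262  5.3305034 ]
```

View pics/w2.png

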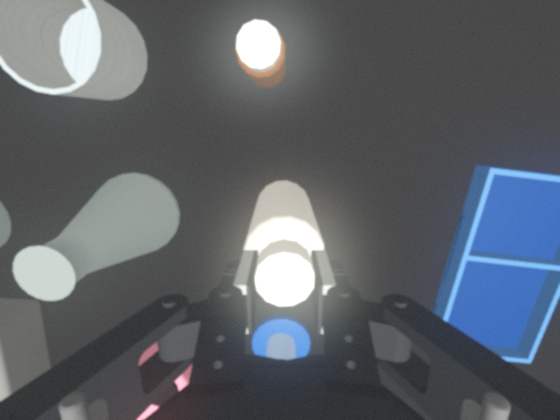

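View pics/s2.png

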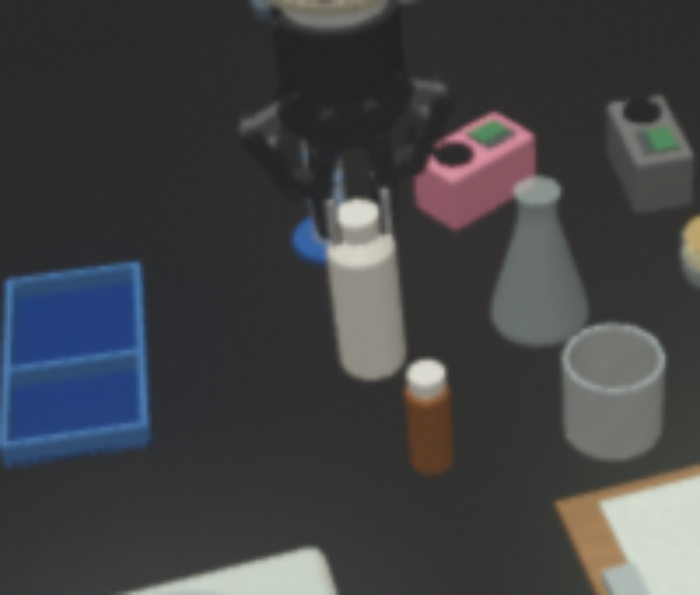

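```bash
python3 - <<'E'
from h import *; import cv2
m=camera_model("wrist")
for p in [(.5725,-.129,.125),(.5725,-.129,.098),(.5725,-.129,0),(.5725,-.129,.086),(.5725,-.129,.067),(.5725,-.116,.067),(.5725,-.116,.09),(.5725,-.143,.09)]: print(p,np.round(proj(m,p)))
m=camera_model("scene")
for p in [(.5725,-.129,.125),(.5725,-.129,.098),(.5725,-.129,0),(.5725,-.116,.067),(.5725,-.143,.067)]: print(p,np.round((np.array(proj(m,p))-130)*3.5))
print(bot.sense()["time"])
a=cv2.imread("pics/w2.png"); cv2.imwrite("pics/w2c.png",cv2.resize(a[170:380,190:380],None,fx=3,fy=3,interpolation=cv2.INTER_CUBIC))
E
```

```text
(0.5725, -0.129, 0.125) [283. 282.]
(0.5725, -0.129, 0.098) [283. 256.]
(0.5725, -0.129, 0) [283. 206.]
(0.5725, -0.129, 0.086) [283. 247.]
(0.5725, -0.129, 0.067) [283. 235.]
(0.5725, -0.116, 0.067) [263. 235.]
(0.5725, -0.116, 0.09) [260. 250.]
(0.5725, -0.143, 0.09) [308. 250.]
(0.5725, -0.129, 0.125) [354. 210.]
(0.5725, -0.129, 0.098) [357. 243.]
(0.5725, -0.129, 0) [369. 356.]
(0.5725, -0.116, 0.067) [380. 276.]
(0.5725, -0.143, 0.067) [340. 285.]
4.625
```

View pics/w2c.png

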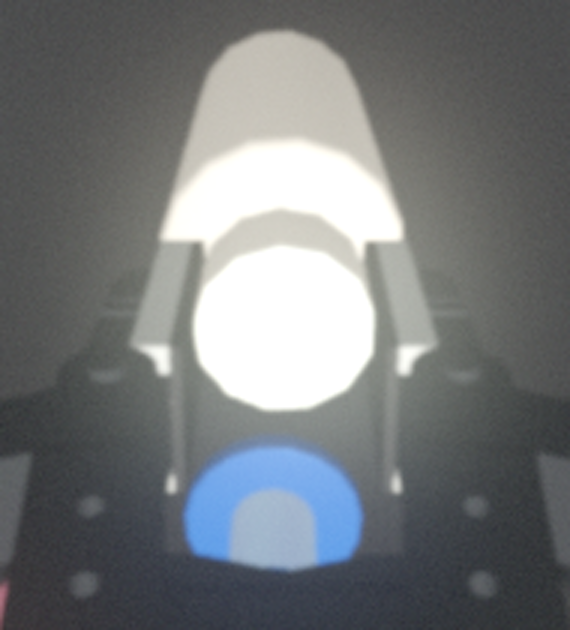

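```bash
python3 - <<'E'
from h import *; import cv2
m=camera_model("wrist"); T=np.array(m["cam_to_world"]); s=bot.sense(); p=s["eef_pos"]; print(p,m["fx"],m["cx"],m["cy"])
for half,name in ((.0427,"open"),(.0133,"now")):
  for dz in (0,.013,.019,.032,.045):
    for dx in (-.011,.011):
      print(name,dz,dx,[np.round(proj(m,p+np.array([dx,sg*half,dz]))).tolist() for sg in (1,-1)])
a=cv2.imread("pics/w1.png"); cv2.imwrite("pics/w1c.png",cv2.resize(a[230:420,90:470],None,fx=2,fy=2,interpolation=cv2.INTER_CUBIC))
E
```

```text
[ 0.5724812  -0.12918463  0.0667157 ] 307.24417707154424 284.1891566741333 209.335707978176
open 0 -0.011 [[217.0, 251.0], [349.0, 251.0]]
open 0 0.011 [[215.0, 219.0], [351.0, 218.0]]
open 0.013 -0.011 [[213.0, 260.0], [354.0, 260.0]]
open 0.013 0.011 [[210.0, 225.0], [356.0, 225.0]]
open 0.019 -0.011 [[211.0, 264.0], [356.0, 264.0]]
open 0.019 0.011 [[208.0, 229.0], [358.0, 229.0]]
open 0.032 -0.011 [[205.0, 275.0], [361.0, 275.0]]
open 0.032 0.011 [[202.0, 238.0], [364.0, 238.0]]
open 0.045 -0.011 [[199.0, 288.0], [367.0, 288.0]]
open 0.045 0.011 [[195.0, 248.0], [371.0, 248.0]]
now 0 -0.011 [[263.0, 251.0], [304.0, 251.0]]
now 0 0.011 [[262.0, 218.0], [305.0, 218.0]]
now 0.013 -0.011 [[261.0, 260.0], [305.0, 260.0]]
now 0.013 0.011 [[260.0, 225.0], [306.0, 225.0]]
now 0.019 -0.011 [[261.0, 264.0], [306.0, 264.0]]
now 0.019 0.011 [[260.0, 229.0], [307.0, 229.0]]
now 0.032 -0.011 [[259.0, 275.0], [307.0, 275.0]]
now 0.032 0.011 [[258.0, 238.0], [308.0, 238.0]]
now 0.045 -0.011 [[257.0, 288.0], [309.0, 288.0]]
now 0.045 0.011 [[256.0, 248.0], [310.0, 248.0]]
```

View pics/w1c.png

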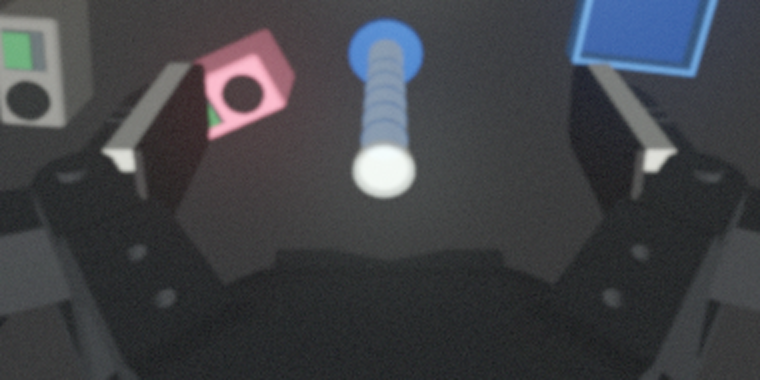

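The fingers closed on the cap. By the scene view the tips sit at the shoulder, about 0.10 m, while the reported TCP z is 0.067. The first wrist picture agrees, so the real tips are about 33 mm farther back than stated. I'll reopen, go lower in small steps and watch the force.

```bash
python3 -m jog '[[0,0,0,0],[0,0,0,0],[0,0,0,0],[0,0,0,0],[0,0,0,0],[0,0,0,0]]' 0 40; python3 -m jog '[[0,0,4,0],[0,0,8,0],[0,0,12,0],[0,0,16,0],[0,0,20,0],[0,0,24,0],[0,0,24,0],[0,0,24,0]]'; python3 - <<'E'
from h import *; import cv2
a=grab_frame("wrist")[:,:,::-1];b=grab_frame("scene")[:,:,::-1]
cv2.imwrite("pics/w3.png",np.hstack([cv2.resize(a[100:420,130:430],None,fx=1.3,fy=1.3),cv2.resize(b[130:300,130:330],(390,416))]))
E
```

```text
time: 5.38
eef_pos: [0.5724, -0.1292, 0.0667]
tcp_rot: [-3.141, -0.0, -0.001]
force: [-0.6, -0.5, 0.7]
gripper_width: 0.0852
time: 6.38
eef_pos: [0.5725, -0.1292, 0.0427]
tcp_rot: [-3.141, -0.0, -0.001]
force: [-0.1, -0.2, 0.4]
gripper_width: 0.0851
```

View pics/w3.png

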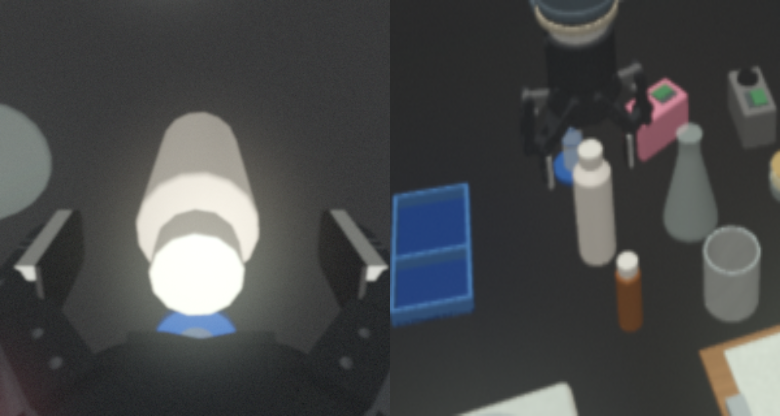

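The tips are still level with the shoulder, with about 30 mm between the gripper body and the cap. I'll go a further 18 mm.

```bash
python3 -m jog '[[0,0,3,0],[0,0,6,0],[0,0,9,0],[0,0,12,0],[0,0,15,0],[0,0,18,0],[0,0,18,0]]'; python3 -m jog '[[0,0,0,0],[0,0,0,0],[0,0,0,0],[0,0,0,0],[0,0,0,0],[0,0,0,0],[0,0,0,0]]' 1 40;python3 - <<'E'
from h import *; import cv2
a=grab_frame("wrist")[:,:,::-1];b=grab_frame("scene")[:,:,::-1]
cv2.imwrite("pics/w4.png",np.hstack([cv2.resize(a[100:420,130:430],None,fx=1.3,fy=1.3),cv2.resize(b[130:300,130:330],(390,416))]))
go(.563,-.3275,-6.7,.19)
E
```

```text
time: 7.35
eef_pos: [0.5724, -0.1292, 0.0246]
tcp_rot: [-3.141, -0.0, -0.001]
force: [-0.5, -0.1, -0.4]
gripper_width: 0.0855
time: 8.22
eef_pos: [0.5726, -0.129, 0.0248]
tcp_rot: [-3.141, -0.001, -0.001]
force: [-1.5, 1.7, 5.5]
gripper_width: 0.0431
now [ 0.5726 -0.129   0.0249] [-1.7995e+02 -4.0000e-02 -6.0000e-02] rows-> [  -9.3  198.3 -165.3] twist 6.6 q7 -1.5
```

View pics/w4.png

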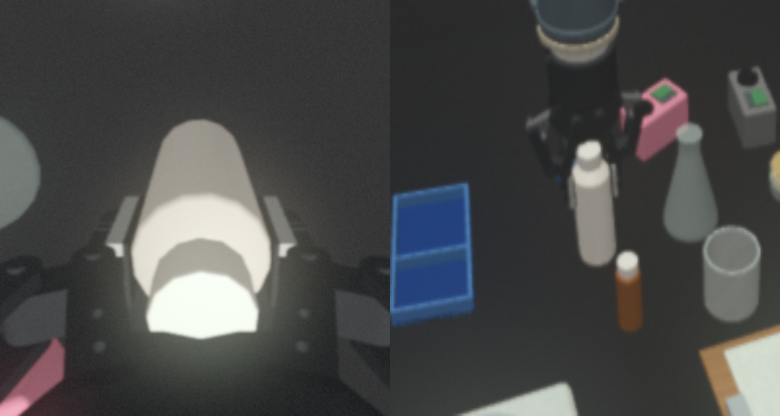

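Width is 43 mm, a good body grasp. I'll lift and carry it to the short pocket.

```bash
python3 -m jog '[[0,0,-10,0],[0,0,-25,0],[0,0,-45,0],[0,0,-65,0],[0,10,-70,0],[-1,25,-70,1],[-2,45,-70,2],[-3,65,-70,3],[-4,85,-70,4],[-5,105,-70,5],[-6,125,-70,6],[-7,145,-70,6.5],[-8,165,-70,6.5],[-9,180,-70,6.5],[-9,192,-70,6.5],[-9,198,-70,6.5],[-9,198,-70,6.5],[-9,198,-70,6.5]]' ;python3 - <<'E'
from h import *; import cv2
a=grab_frame("wrist")[:,:,::-1];b=grab_frame("scene")[:,:,::-1];c=grab_frame("top")[:,:,::-1]
cv2.imwrite("pics/w5.png",np.hstack([cv2.resize(b[130:300,80:280],(390,332)),cv2.resize(c[140:310,340:510],None,fx=2,fy=2)[:332]]))
cv2.imwrite("pics/w5w.png",a)
go(.5633,-.3268,-6.7,.029)
E
```

```text
time: 10.58
eef_pos: [0.5636, -0.3262, 0.0947]
tcp_rot: [-3.14, -0.0, -0.114]
force: [0.3, 0.5, -1.4]
gripper_width: 0.0428
now [ 0.5635 -0.3264  0.0947] [-1.7993e+02 -3.0000e-02 -6.5100e+00] rows-> [-0.2  0.5 65.7] twist 0.2 q7 -1.26
```

View pics/w5.png

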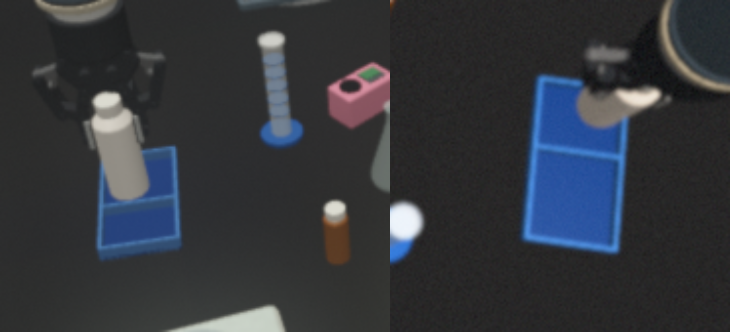

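View pics/w5w.png

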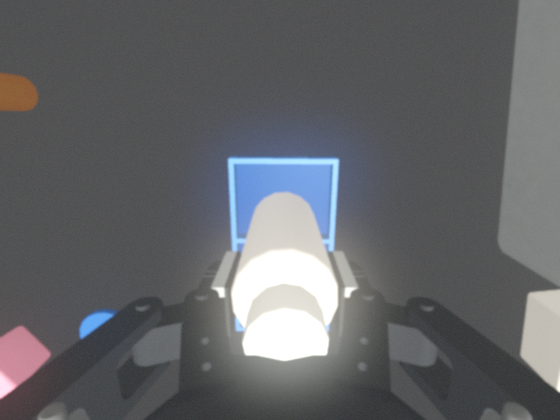

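Bottle is centred over the short pocket. Lowering it now.

```bash
python3 -m jog '[[0,0,12,0],[0,0,26,0],[0,0,40,0],[0,0,50,0],[0,0,56,0],[0,0,60,0],[0,0,63,0],[0,0,65,0],[0,0,66,0],[0,0,66,0],[0,0,66,0]]'; python3 -m jog '[[0,0,0,0],[0,0,0,0],[0,0,0,0],[0,0,0,0],[0,0,0,0],[0,0,0,0]]' 0.1; python3 -m jog '[[0,0,-10,0],[0,0,-30,0],[0,0,-55,0],[0,0,-80,0],[0,0,-105,0],[0,0,-130,0],[0,0,-150,0],[0,0,-150,0]]' 0;python3 - <<'E'
from h import *; import cv2
b=grab_frame("scene")[:,:,::-1];c=grab_frame("top")[:,:,::-1];a=grab_frame("wrist")[:,:,::-1]
cv2.imwrite("pics/w6.png",np.hstack([cv2.resize(b[130:300,80:280],(390,332)),cv2.resize(a,None,fx=.72,fy=.79)]))
go(.688,.002,0,.18)
E
```

```text
time: 12.1
eef_pos: [0.5638, -0.3264, 0.029]
tcp_rot: [-3.141, -0.001, -0.114]
force: [0.6, 0.5, -0.1]
gripper_width: 0.0431
time: 12.85
eef_pos: [0.5638, -0.3264, 0.0289]
tcp_rot: [-3.141, -0.001, -0.114]
force: [0.8, -0.4, 0.8]
gripper_width: 0.077
time: 13.85
eef_pos: [0.5646, -0.3271, 0.1812]
tcp_rot: [3.141, -0.005, -0.114]
force: [-0.3, -0.1, -0.2]
gripper_width: 0.0855
now [ 0.5632 -0.3263  0.1783] [-179.92   -0.     -6.5 ] rows-> [  86.8 -340.3   -1.2] twist -6.5 q7 -1.26
```

View pics/w6.png

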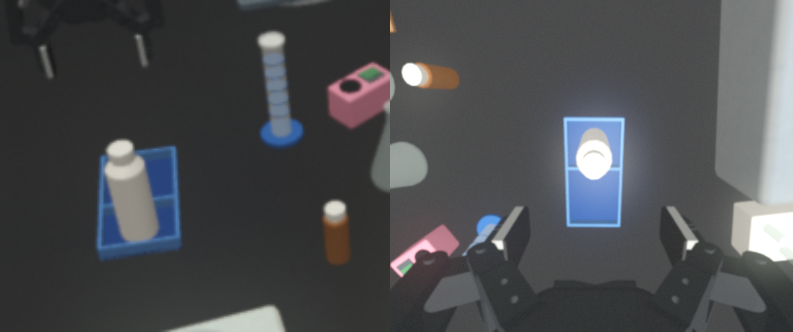

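Bottle stands in its pocket. Next is the cup.

```bash
python3 -m jog '[[10,-40,-1,-2],[20,-80,-1,-4],[30,-120,-1,-6.5],[41,-160,-1,-6.5],[51,-200,-1,-6.5],[61,-240,-1,-6.5],[72,-280,-1,-6.5],[80,-315,-1,-6.5],[87,-335,-1,-6.5],[87,-340,-1,-6.5],[87,-340,-1,-6.5],[87,-340,-1,-6.5]]'; python3 - <<'E'
from h import *; import cv2
a=grab_frame("wrist")[:,:,::-1]
cv2.imwrite("pics/w7.png",a)
m=camera_model("wrist"); print(proj(m,(.688,.002,.06)))
go(.688,.002,0,-.006)
E
```

```text
time: 15.5
eef_pos: [0.6878, -0.0005, 0.1798]
tcp_rot: [-3.141, -0.0, -0.002]
force: [0.1, -0.0, 0.5]
gripper_width: 0.0852
(np.float64(281.3847871863886), np.float64(191.49518175513396))
now [ 6.879e-01 -2.000e-04  1.799e-01] [-1.7996e+02 -1.0000e-02 -1.3000e-01] rows-> [  0.   -2.1 185.9] twist -0.1 q7 -1.69
```

View pics/w7.png

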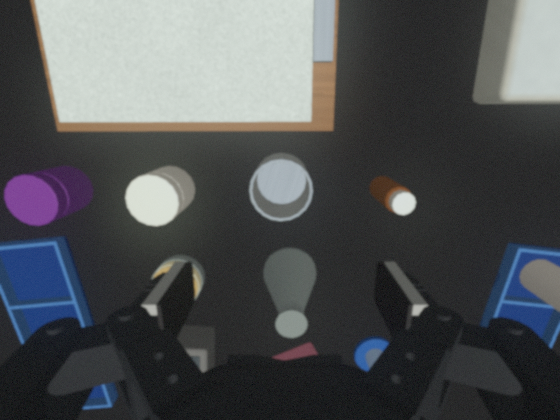

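Rim centre is (281,188) against (281,191) predicted, so x ≈ 0.690. Descending.

```bash
python3 -m jog '[[1,-2,20,0],[2,-2,45,0],[2,-2,70,0],[2,-2,95,0],[2,-2,115,0],[2,-2,130,0],[2,-2,140,0],[2,-2,148,0],[2,-2,155,0],[2,-2,160,0],[2,-2,165,0],[2,-2,170,0],[2,-2,175,0],[2,-2,180,0],[2,-2,183,0],[2,-2,185,0],[2,-2,185,0]]'; python3 - <<'E'
from h import *; import cv2
a=grab_frame("wrist")[:,:,::-1];b=grab_frame("scene")[:,:,::-1]
cv2.imwrite("pics/w8.png",np.hstack([cv2.resize(a,None,fx=.7,fy=.8),cv2.resize(b[160:300,220:390],(400,336))]))
E
```

```text
time: 17.68
eef_pos: [0.6899, 0.0018, -0.0052]
tcp_rot: [-3.141, -0.0, -0.002]
force: [-0.3, -0.0, 0.3]
gripper_width: 0.0854
```

View pics/w8.png

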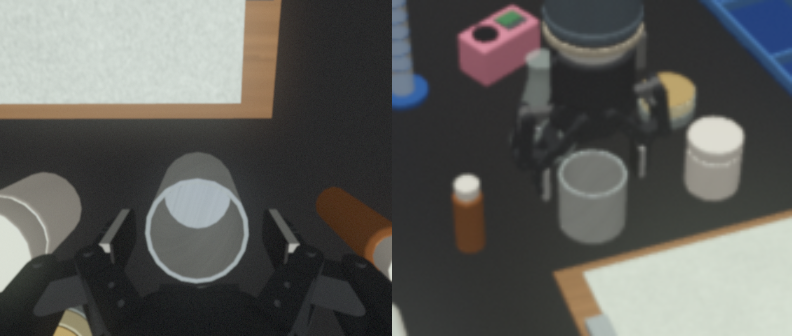

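No contact at TCP z −5 mm, which confirms the offset. I'll go another 12 mm, then grip.

```bash
python3 -m jog '[[0,0,3,0],[0,0,6,0],[0,0,9,0],[0,0,12,0],[0,0,12,0],[0,0,12,0]]'; python3 -m jog '[[0,0,0,0],[0,0,0,0],[0,0,0,0],[0,0,0,0],[0,0,0,0],[0,0,0,0]]' 1 35; python3 - <<'E'
from h import *; import cv2
a=grab_frame("wrist")[:,:,::-1];b=grab_frame("scene")[:,:,::-1]
cv2.imwrite("pics/w9.png",np.hstack([cv2.resize(a,None,fx=.7,fy=.8),cv2.resize(b[160:300,220:390],(400,336))]))
go(.4809,-.3171,-6.7,.10)
E
```

```text
time: 18.52
eef_pos: [0.6901, 0.0019, -0.0169]
tcp_rot: [-3.141, -0.0, -0.002]
force: [-0.0, -0.5, 0.0]
gripper_width: 0.0853
time: 19.27
eef_pos: [0.6904, 0.002, -0.0164]
tcp_rot: [-3.141, -0.001, -0.002]
force: [-0.7, -0.3, 5.7]
gripper_width: 0.0642
now [ 0.6904  0.002  -0.0163] [-1.7996e+02 -7.0000e-02 -1.3000e-01] rows-> [-208.6  319.5 -116.8] twist 6.6 q7 -1.72
```

View pics/w9.png

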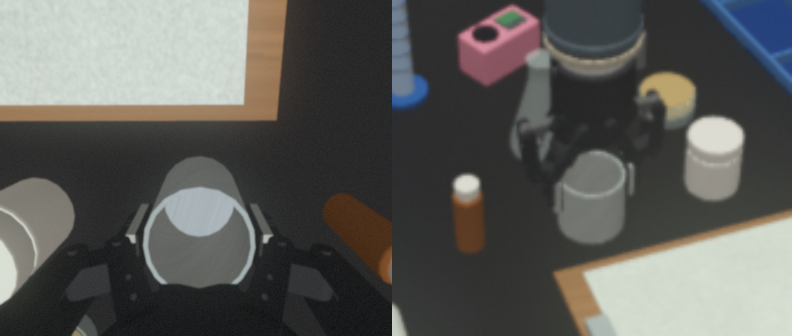

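Cup gripped at 64 mm. Carrying it to the long pocket.

```bash
python3 -m jog '[[0,0,-10,0],[0,0,-30,0],[0,0,-55,0],[0,0,-80,0],[0,0,-105,0],[-8,12,-117,1],[-22,34,-117,2],[-39,60,-117,3],[-58,89,-117,4],[-78,119,-117,5],[-98,150,-117,6.6],[-118,181,-117,6.6],[-138,211,-117,6.6],[-157,240,-117,6.6],[-176,269,-117,6.6],[-193,296,-117,6.6],[-205,313,-117,6.6],[-209,320,-117,6.6],[-209,320,-117,6.6],[-209,320,-117,6.6]]' ;python3 - <<'E'
from h import *; import cv2
a=grab_frame("wrist")[:,:,::-1];b=grab_frame("scene")[:,:,::-1]
cv2.imwrite("pics/w10.png",np.hstack([cv2.resize(a,None,fx=.7,fy=.8),cv2.resize(b[130:270,80:250],(400,336))]))
go(.4809,-.3171,-6.7,-.012)
E
```

```text
time: 21.88
eef_pos: [0.4814, -0.3163, 0.1002]
tcp_rot: [-3.14, -0.001, -0.116]
force: [0.3, 0.2, -1.9]
gripper_width: 0.0643
now [ 0.4813 -0.3165  0.1001] [-1.7992e+02 -7.0000e-02 -6.6300e+00] rows-> [ -0.5   0.8 112.1] twist 0.1 q7 -1.24
```

View pics/w10.png

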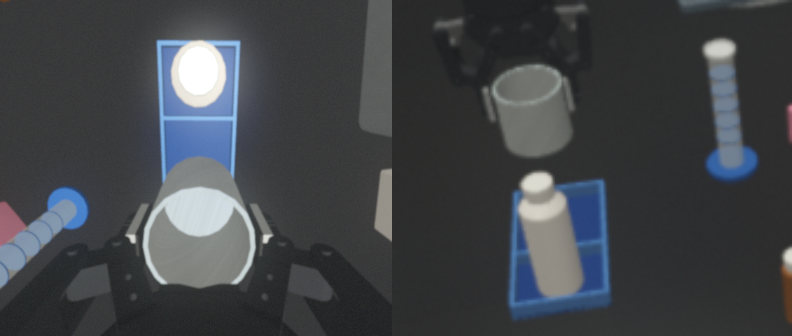

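```bash
python3 -m jog '[[0,0,20,0],[0,1,40,0],[0,1,60,0],[0,1,78,0],[0,1,90,0],[0,1,98,0],[0,1,103,0],[0,1,107,0],[0,1,110,0],[0,1,112,0],[0,1,112,0],[0,1,112,0]]'; python3 -m jog '[[0,0,0,0],[0,0,0,0],[0,0,0,0],[0,0,0,0],[0,0,0,0]]' 0; python3 -m jog '[[0,0,-10,0],[0,0,-30,0],[0,0,-55,0],[0,0,-80,0],[0,0,-110,0],[0,0,-140,0],[0,0,-170,0],[0,0,-200,0],[0,0,-200,0]]' 0;python3 - <<'E'
from h import *; import cv2
b=grab_frame("scene")[:,:,::-1];a=grab_frame("wrist")[:,:,::-1]
cv2.imwrite("pics/w11.png",np.hstack([cv2.resize(b[130:300,80:280],(390,332)),cv2.resize(a,None,fx=.72,fy=.79)]))
go(.679,-.117,0,.20)
E
```

```text
time: 23.48
eef_pos: [0.4814, -0.3174, -0.0117]
tcp_rot: [-3.14, -0.001, -0.116]
force: [-0.0, -0.1, -2.2]
gripper_width: 0.0642
time: 24.1
eef_pos: [0.4814, -0.3174, -0.0117]
tcp_rot: [-3.14, -0.001, -0.116]
force: [-0.2, -0.5, 0.1]
gripper_width: 0.0852
time: 25.22
eef_pos: [0.4823, -0.3183, 0.1913]
tcp_rot: [3.141, -0.006, -0.116]
force: [0.2, 0.1, -0.4]
gripper_width: 0.0852
now [ 0.4809 -0.3175  0.1887] [-1.7994e+02 -1.1000e-01 -6.6300e+00] rows-> [ 173.6 -222.1  -10.8] twist -6.6 q7 -1.22
```

View pics/w11.png

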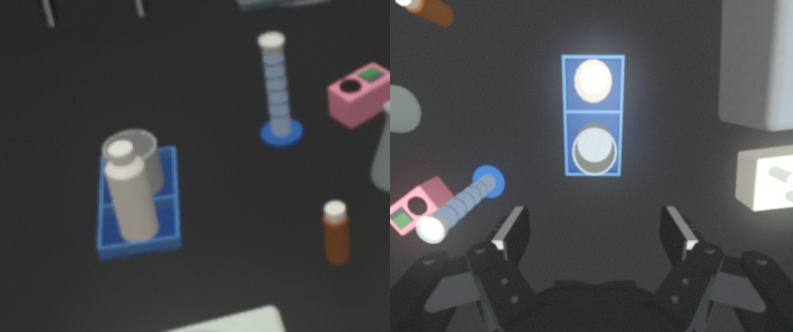

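Tray two holds both the cup and the bottle, upright. Next, the vial.

```bash
python3 -m jog '[[25,-32,-11,-2],[51,-65,-11,-4],[77,-98,-11,-6.6],[103,-131,-11,-6.6],[128,-164,-11,-6.6],[150,-195,-11,-6.6],[168,-217,-11,-6.6],[174,-222,-11,-6.6],[174,-222,-11,-6.6],[174,-222,-11,-6.6]]'; python3 - <<'E'
from h import *; import cv2
a=grab_frame("wrist")[:,:,::-1]
cv2.imwrite("pics/w12.png",cv2.resize(a[120:300,150:410],None,fx=3,fy=3))
m=camera_model("wrist"); print((np.array(proj(m,(.679,-.117,.075)))-[150,120])*3)
go(.679,-.117,0,0)
E
```

```text
time: 26.58
eef_pos: [0.6784, -0.1189, 0.2001]
tcp_rot: [3.141, -0.001, -0.002]
force: [0.1, -0.3, 0.1]
gripper_width: 0.0856
[395.2436108  210.30982949]
now [ 0.6786 -0.1188  0.2003] [-1.8e+02 -9.0e-02 -1.4e-01] rows-> [ 1.000e-01 -1.800e+00  2.003e+02] twist -0.1 q7 -1.53
```

View pics/w12.png

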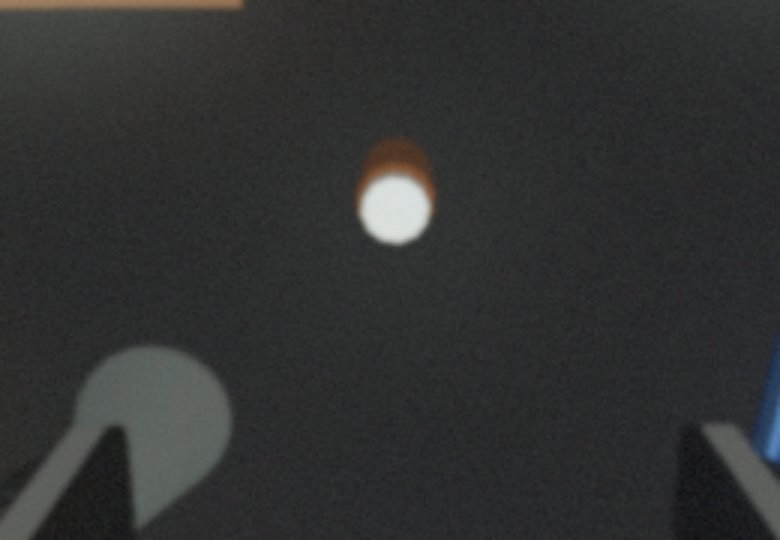

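The vial cap is at (395,210) in the crop, exactly as predicted. Descending and gripping.

```bash
python3 -m jog '[[0,-2,25,0],[0,-2,55,0],[0,-2,85,0],[0,-2,115,0],[0,-2,140,0],[0,-2,160,0],[0,-2,175,0],[0,-2,187,0],[0,-2,196,0],[0,-2,203,0],[0,-2,208,0],[0,-2,208,0],[0,-2,208,0]]'; python3 -m jog '[[0,0,0,0],[0,0,0,0],[0,0,0,0],[0,0,0,0],[0,0,0,0],[0,0,0,0],[0,0,0,0],[0,0,0,0]]' 1 30; python3 - <<'E'
from h import *; import cv2
a=grab_frame("wrist")[:,:,::-1];b=grab_frame("scene")[:,:,::-1]
cv2.imwrite("pics/w13.png",np.hstack([cv2.resize(a,None,fx=.7,fy=.8),cv2.resize(b[160:300,200:370],(400,336))]))
E
```

```text
time: 28.25
eef_pos: [0.6791, -0.1168, -0.0074]
tcp_rot: [3.142, -0.002, -0.002]
force: [1.1, 0.9, 0.0]
gripper_width: 0.0856
time: 29.25
eef_pos: [0.6792, -0.1169, -0.0073]
tcp_rot: [3.141, -0.002, -0.002]
force: [0.6, -1.2, 3.2]
gripper_width: 0.0271
```

View pics/w13.png

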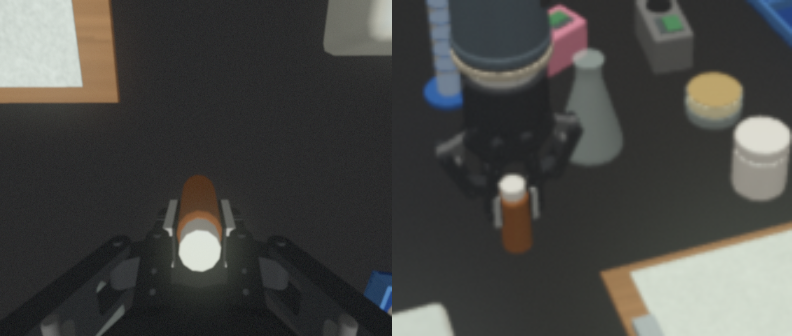

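```bash
python3 -m jog '[[0,0,-10,0],[0,0,-35,0],[0,0,-65,0],[0,0,-100,0],[0,0,-135,0],[0,0,-160,0],[0,0,-168,0],[0,0,-168,0]]'; python3 -c "
from h import *
go(.386,.297,5.5,.16)"
```

```text
time: 30.35
eef_pos: [0.6787, -0.1168, 0.1607]
tcp_rot: [3.141, -0.002, -0.002]
force: [-0.4, 0.2, -0.8]
gripper_width: 0.0273
now [ 0.6787 -0.1168  0.1607] [ 1.7999e+02 -1.4000e-01 -1.3000e-01] rows-> [-2.937e+02 -4.131e+02 -1.000e-01] twist -5.6 q7 -1.54
```

```bash
python3 -m jog '[[-10,-14,0,0],[-28,-39,0,0],[-48,-68,0,0],[-68,-96,0,0],[-88,-124,0,-1],[-108,-152,0,-2],[-128,-180,0,-3],[-148,-208,0,-4],[-168,-236,0,-5.6],[-188,-264,0,-5.6],[-208,-292,0,-5.6],[-228,-320,0,-5.6],[-248,-348,0,-5.6],[-268,-376,0,-5.6],[-283,-397,0,-5.6],[-291,-409,0,-5.6],[-294,-413,0,-5.6],[-294,-413,0,-5.6],[-294,-413,0,-5.6]]'; python3 - <<'E'
from h import *; import cv2
a=grab_frame("wrist")[:,:,::-1]
cv2.imwrite("pics/w14.png",a)
go(.386,.297,5.5,.06)
E
```

```text
time: 32.72
eef_pos: [0.3863, 0.296, 0.1598]
tcp_rot: [3.141, -0.002, 0.094]
force: [0.7, 0.0, -0.7]
gripper_width: 0.0269
now [0.3863 0.2961 0.1599] [ 1.7996e+02 -1.4000e-01  5.3800e+00] rows-> [-0.4 -1.  99.9] twist -0.1 q7 -2.35
```

View pics/w14.png

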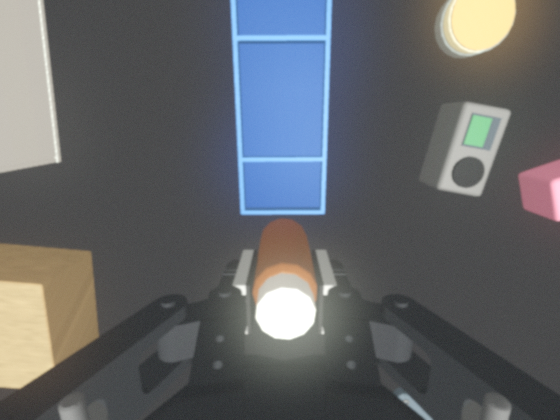

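```bash
python3 - <<'E'
from h import *
m=camera_model("wrist")
a=[ray(m,*p,.018) for p in [(242,212.5),(325.5,212.5),(326.5,158.5),(239.5,159.5),(330,38),(235,38)]]
print(np.round(a,4)); n=np.mean(a[:4],0); print(n)
e=a[4]-a[1]; f=a[5]-a[0]; print(np.degrees(np.arctan2(e[1],e[0])),np.degrees(np.arctan2(f[1],f[0])))
E
```

```text
[[0.3534 0.3391]
 [0.3621 0.2472]
 [0.4211 0.254 ]
 [0.4114 0.345 ]
 [0.5339 0.2658]
 [0.5254 0.3553]]
[0.38701601 0.29632001]
6.1819890620855285 5.376847901930493
```

The wrist view puts the pocket centre at (0.387, 0.296), in agreement. Lowering.

```bash
python3 -m jog '[[1,0,25,0],[1,0,50,0],[1,0,75,0],[1,0,100,0],[1,0,120,0],[1,0,135,0],[1,0,145,0],[1,0,152,0],[1,0,157,0],[1,0,160,0],[1,0,163,0],[1,0,163,0],[1,0,163,0]]'; python3 -m jog '[[0,0,0,0],[0,0,0,0],[0,0,0,0],[0,0,0,0],[0,0,0,0],[0,0,0,0]]' 0.3; python3 -m jog '[[0,0,-10,0],[0,0,-30,0],[0,0,-55,0],[0,0,-85,0],[0,0,-115,0],[0,0,-145,0],[0,0,-175,0],[0,0,-200,0],[0,0,-200,0]]' 0; python3 - <<'E'
from h import *; import cv2
b=grab_frame("top")[:,:,::-1];a=grab_frame("wrist")[:,:,::-1]
cv2.imwrite("pics/w15.png",np.hstack([cv2.resize(b[150:310,90:260],(353,332)),cv2.resize(a,None,fx=.72,fy=.79)]))
go(.442,.119,-4.8,.19)
E
```

```text
time: 34.4
eef_pos: [0.3877, 0.2961, -0.003]
tcp_rot: [3.141, -0.003, 0.094]
force: [0.3, 1.1, 0.4]
gripper_width: 0.0266
time: 35.15
eef_pos: [0.3877, 0.2961, -0.003]
tcp_rot: [3.141, -0.003, 0.094]
force: [-0.4, 0.8, 0.8]
gripper_width: 0.0598
time: 36.28
eef_pos: [0.3878, 0.2969, 0.1992]
tcp_rot: [-3.14, -0.006, 0.094]
force: [-0.2, -0.2, 0.3]
gripper_width: 0.0855
now [0.387  0.2959 0.1971] [ 1.7997e+02 -1.6000e-01  5.3700e+00] rows-> [ 38.2 181.3   7.3] twist 10.2 q7 -2.34
```

View pics/w15.png

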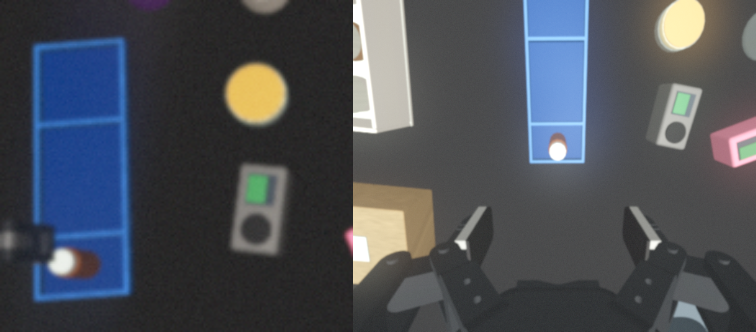

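Vial stands in the narrow pocket. Next is the photometer.

```bash
python3 -m jog '[[9,45,7,3],[19,90,7,6],[29,135,7,9],[36,170,7,10],[38,181,7,10],[38,181,7,10],[38,181,7,10]]'; python3 - <<'E'
from h import *; import cv2
a=grab_frame("wrist")[:,:,::-1]
cv2.imwrite("pics/w16.png",cv2.resize(a[100:300,150:410],None,fx=3,fy=3))
m=camera_model("wrist"); t=np.radians(-4.8);c,s=np.cos(t),np.sin(t)
for dx,dy in ((.042,.023),(.042,-.023),(-.042,-.023),(-.042,.023)): print((np.array(proj(m,(.442+c*dx-s*dy,.119+s*dx+c*dy,.048)))-[150,100])*3)
go(.442,.119,-4.8,-.02)
E
```

```text
time: 37.25
eef_pos: [0.4413, 0.1207, 0.1901]
tcp_rot: [-3.141, -0.002, -0.079]
force: [-0.1, 0.4, -0.6]
gripper_width: 0.0856
[339.51896167 140.37969413]
[472.10852611 141.16770696]
[465.96401937 370.18716372]
[342.56084538 369.51930339]
now [0.4414 0.1207 0.1902] [-1.7998e+02 -1.4000e-01 -4.5000e+00] rows-> [  0.3   1.7 210.2] twist 0.3 q7 -2.08
```

View pics/w16.png

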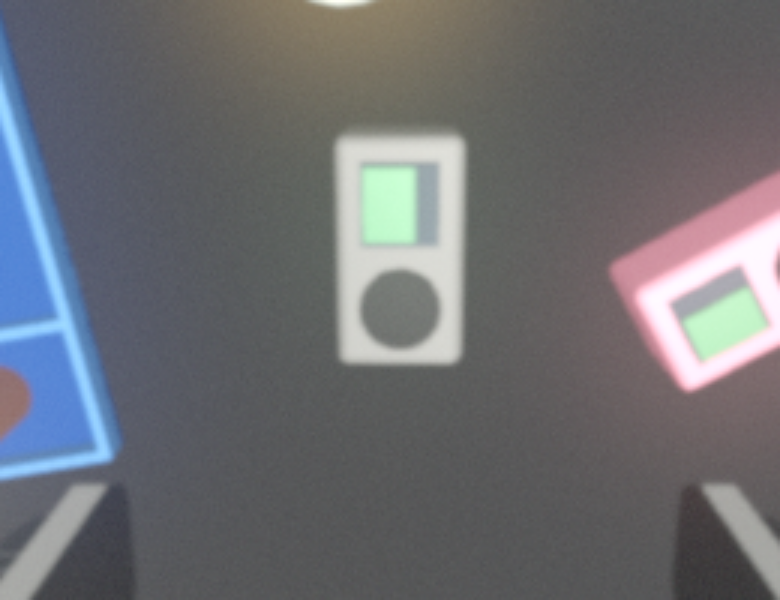

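The photometer is well aligned, about 2 mm further in +x. Going down.

```bash
python3 -m jog '[[2,0,25,0],[2,0,55,0],[2,0,85,0],[2,0,115,0],[2,0,140,0],[2,0,160,0],[2,0,175,0],[2,0,187,0],[2,0,195,0],[2,0,201,0],[2,0,206,0],[2,0,206,0],[2,0,206,0]]'; python3 -m jog '[[0,0,0,0],[0,0,0,0],[0,0,0,0],[0,0,0,0],[0,0,0,0],[0,0,0,0],[0,0,0,0],[0,0,0,0]]' 1 50; python3 - <<'E'
from h import *; import cv2
a=grab_frame("wrist")[:,:,::-1];b=grab_frame("scene")[:,:,::-1]
cv2.imwrite("pics/w17.png",np.hstack([cv2.resize(a,None,fx=.7,fy=.8),cv2.resize(b[100:240,240:410],(400,336))]))
go(.4725,.3045,5.5,.10)
E
```

```text
time: 38.92
eef_pos: [0.444, 0.1205, -0.0156]
tcp_rot: [-3.141, -0.003, -0.079]
force: [-0.5, -0.4, 0.0]
gripper_width: 0.0855
time: 39.92
eef_pos: [0.4442, 0.1207, -0.0152]
tcp_rot: [-3.141, -0.003, -0.078]
force: [-1.4, -0.4, 5.5]
gripper_width: 0.0452
now [ 0.4442  0.1207 -0.0152] [-179.96   -0.2    -4.5 ] rows-> [  14.2 -185.5 -115. ] twist -10.0 q7 -2.17
```

View pics/w17.png

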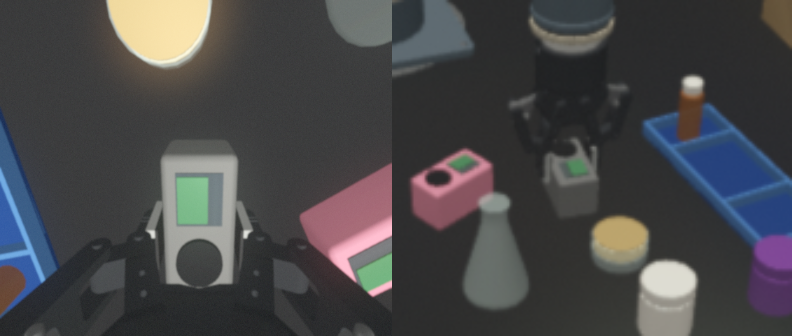

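Gripped at 45 mm. Carrying it over.

```bash
python3 -m jog '[[0,0,-10,0],[0,0,-30,0],[0,0,-60,0],[0,0,-90,0],[0,0,-112,0],[1,-12,-115,-1],[2,-30,-115,-2],[4,-52,-115,-3],[6,-74,-115,-4],[7,-96,-115,-5],[9,-118,-115,-6],[11,-140,-115,-7],[12,-160,-115,-8],[13,-175,-115,-9],[14,-183,-115,-10],[14,-185,-115,-10],[14,-185,-115,-10],[14,-185,-115,-10]]'; python3 - <<'E'
from h import *; import cv2
a=grab_frame("wrist")[:,:,::-1];b=grab_frame("top")[:,:,::-1]
cv2.imwrite("pics/w18.png",np.hstack([cv2.resize(a,None,fx=.7,fy=.8),cv2.resize(b[150:310,90:260],(357,336))]))
go(.4725,.3045,5.5,-.0112)
E
```

```text
time: 42.28
eef_pos: [0.4723, 0.3032, 0.1]
tcp_rot: [3.141, -0.003, 0.095]
force: [-0.2, 0.1, -2.3]
gripper_width: 0.0448
now [0.4724 0.3035 0.1   ] [180.    -0.2    5.46] rows-> [ -0.2  -1.  111.2] twist -0.0 q7 -2.26
```

View pics/w18.png

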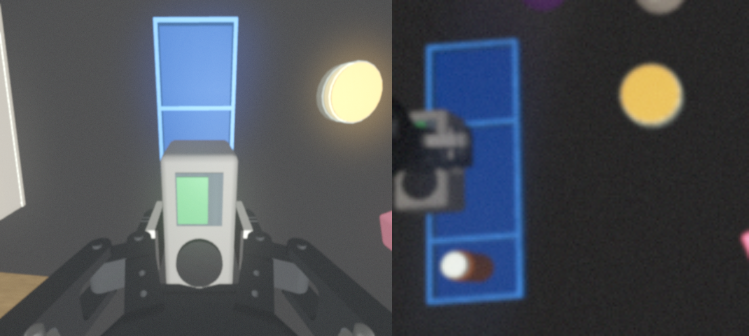

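```bash
python3 - <<'E'
from h import *
m=camera_model("wrist")
r=ray(m,197.5/.7,107.5/.8,.018); t=np.radians(5.5); u=np.array([np.cos(t),np.sin(t)])
print(r, "pocket centre", r-u*.057)
E
python3 -m jog '[[0,-1,20,0],[0,-1,42,0],[0,-1,62,0],[0,-1,78,0],[0,-1,90,0],[0,-1,98,0],[0,-1,104,0],[0,-1,108,0],[0,-1,111,0],[0,-1,111,0],[0,-1,111,0]]'; python3 - <<'E'
from h import *; import cv2
a=grab_frame("wrist")[:,:,::-1];b=grab_frame("scene")[:,:,::-1]
cv2.imwrite("pics/w19.png",np.hstack([cv2.resize(a,None,fx=.7,fy=.8),cv2.resize(b[110:250,300:470],(400,336))]))
E
```

```text
[0.53033901 0.31024178] pocket centre [0.47360143 0.30477857]
time: 43.75
eef_pos: [0.4728, 0.3046, -0.0108]
tcp_rot: [-3.141, -0.004, 0.095]
force: [-0.1, -0.4, -2.5]
gripper_width: 0.0451
```

View pics/w19.png

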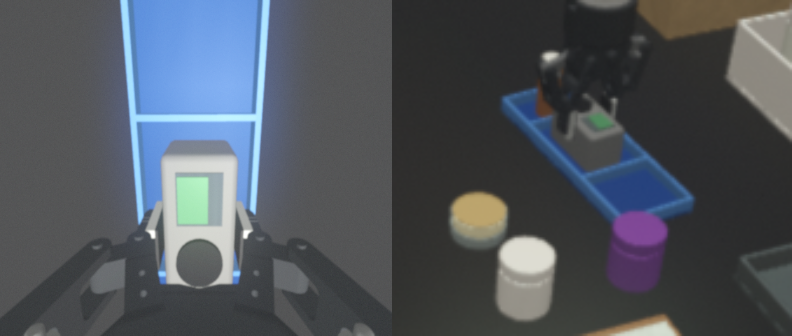

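Centred between the pocket walls, so I'll release it.

```bash
python3 -m jog '[[0,0,0,0],[0,0,0,0],[0,0,0,0],[0,0,0,0],[0,0,0,0],[0,0,0,0]]' 0.3; python3 -m jog '[[0,0,-10,0],[0,0,-30,0],[0,0,-55,0],[0,0,-85,0],[0,0,-115,0],[0,0,-145,0],[0,0,-175,0],[0,0,-200,0],[0,0,-200,0]]' 0; python3 - <<'E'
from h import *; import cv2
b=grab_frame("scene")[:,:,::-1];a=grab_frame("wrist")[:,:,::-1]
cv2.imwrite("pics/w20.png",np.hstack([cv2.resize(b[110:250,300:470],(395,332)),cv2.resize(a,None,fx=.71,fy=.79)]))
go(.679,.132,0,.19)
E
```

```text
time: 44.6
eef_pos: [0.4727, 0.3046, -0.0108]
tcp_rot: [-3.142, -0.004, 0.095]
force: [-0.4, -0.1, -0.6]
gripper_width: 0.0595
time: 45.72
eef_pos: [0.4728, 0.3052, 0.1917]
tcp_rot: [-3.139, -0.007, 0.095]
force: [0.0, -0.3, -0.2]
gripper_width: 0.0856
now [0.4718 0.3043 0.1893] [-180.     -0.22    5.46] rows-> [189.9 191.2  -0. ] twist 5.5 q7 -2.24
```

View pics/w20.png

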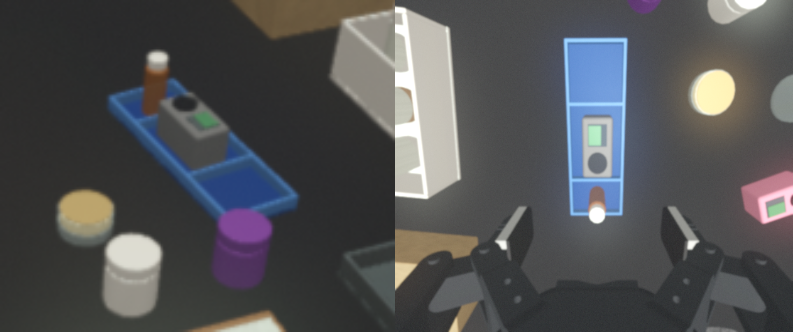

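The meter lies flat in the longest pocket. Next is the jar.

```bash
python3 -m jog '[[25,25,0,1],[55,55,0,3],[85,85,0,5.5],[115,116,0,5.5],[145,146,0,5.5],[170,171,0,5.5],[185,186,0,5.5],[190,191,0,5.5],[190,191,0,5.5],[190,191,0,5.5]]'; python3 - <<'E'
from h import *; import cv2
a=grab_frame("wrist")[:,:,::-1]
cv2.imwrite("pics/w21.png",cv2.resize(a[100:300,150:410],None,fx=3,fy=3))
m=camera_model("wrist"); print((np.array(proj(m,(.679,.132,.062)))-[150,100])*3)
go(.679,.132,0,-.014)
E
```

```text
time: 47.08
eef_pos: [0.6782, 0.1335, 0.1899]
tcp_rot: [-3.141, -0.003, 0.001]
force: [0.2, 0.1, 0.1]
gripper_width: 0.0854
[405.1931597  268.60767443]
now [0.6783 0.1335 0.1901] [-1.7995e+02 -2.1000e-01  5.0000e-02] rows-> [-1.000e-01  1.700e+00  2.041e+02] twist 0.1 q7 -1.9
```

View pics/w21.png

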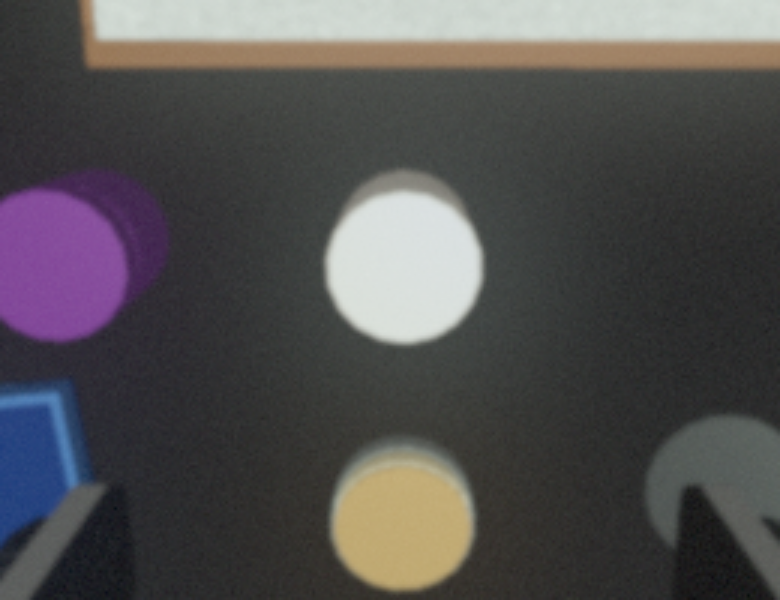

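The jar lid centre (405,267) matches the prediction. Descending and gripping.

```bash
python3 -m jog '[[1,2,25,0],[1,2,55,0],[1,2,85,0],[1,2,115,0],[1,2,140,0],[1,2,160,0],[1,2,175,0],[1,2,187,0],[1,2,195,0],[1,2,200,0],[1,2,204,0],[1,2,204,0],[1,2,204,0]]'; python3 -m jog '[[0,0,0,0],[0,0,0,0],[0,0,0,0],[0,0,0,0],[0,0,0,0],[0,0,0,0],[0,0,0,0]]' 1 40; python3 - <<'E'
from h import *; import cv2
a=grab_frame("wrist")[:,:,::-1];b=grab_frame("scene")[:,:,::-1]
cv2.imwrite("pics/w22.png",np.hstack([cv2.resize(a,None,fx=.7,fy=.8),cv2.resize(b[150:290,280:450],(400,336))]))
go(.5695,.314,5.5,.10)
E
```

```text
time: 48.75
eef_pos: [0.6803, 0.1317, -0.0136]
tcp_rot: [-3.141, -0.004, 0.001]
force: [0.5, 0.5, 0.7]
gripper_width: 0.0852
time: 49.62
eef_pos: [0.6807, 0.132, -0.013]
tcp_rot: [-3.14, -0.005, 0.001]
force: [-1.2, 1.0, 6.7]
gripper_width: 0.0531
now [ 0.6807  0.132  -0.013 ] [-1.7992e+02 -2.8000e-01  5.0000e-02] rows-> [-110.4 -182.3 -113.3] twist -5.4 q7 -1.94
```

View pics/w22.png

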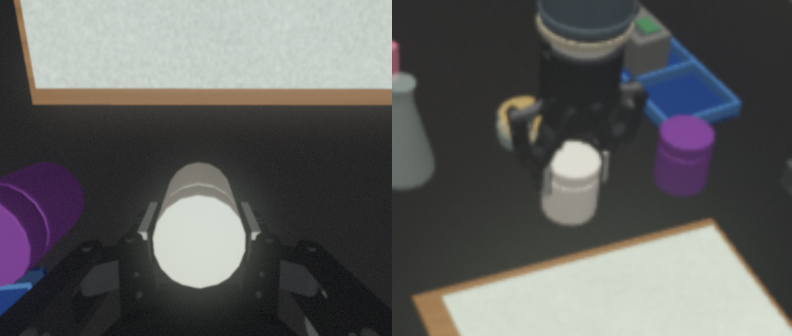

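```bash
python3 -m jog '[[0,0,-10,0],[0,0,-30,0],[0,0,-60,0],[0,0,-90,0],[0,0,-112,0],[-6,-10,-114,0],[-16,-26,-114,-1],[-28,-46,-114,-2],[-41,-68,-114,-3],[-54,-90,-114,-4],[-67,-112,-114,-5],[-80,-133,-114,-5.4],[-92,-153,-114,-5.4],[-102,-169,-114,-5.4],[-108,-179,-114,-5.4],[-110,-182,-114,-5.4],[-110,-182,-114,-5.4],[-110,-182,-114,-5.4]]'; python3 - <<'E'
from h import *; import cv2
a=grab_frame("wrist")[:,:,::-1];b=grab_frame("scene")[:,:,::-1]
cv2.imwrite("pics/w23.png",a)
go(.5695,.314,5.5,-.009)
E
```

```text
time: 51.98
eef_pos: [0.5706, 0.3127, 0.1007]
tcp_rot: [-3.141, -0.005, 0.094]
force: [-0.5, -0.8, -1.9]
gripper_width: 0.0532
now [0.5704 0.3129 0.1007] [-179.96   -0.3     5.39] rows-> [ -1.4  -1.1 109.7] twist -0.1 q7 -2.16
```

View pics/w23.png

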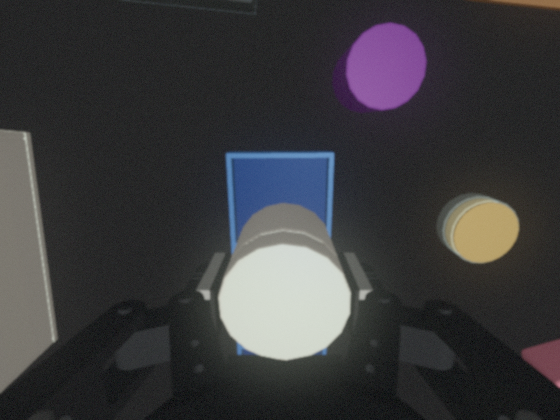

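```bash
python3 - <<'E'
from h import *
m=camera_model("wrist")
r=ray(m,280,155,.018); t=np.radians(5.5); u=np.array([np.cos(t),np.sin(t)])
print(r, "pocket centre", r-u*.041)
E
python3 -m jog '[[0,-1,20,0],[0,-1,42,0],[0,-1,62,0],[0,-1,78,0],[0,-1,90,0],[0,-1,98,0],[0,-1,103,0],[0,-1,107,0],[0,-1,110,0],[0,-1,110,0],[0,-1,110,0]]'
```

```text
[0.61121486 0.31988154] pocket centre [0.57040361 0.31595186]
time: 53.45
eef_pos: [0.5712, 0.3142, -0.009]
tcp_rot: [-3.141, -0.006, 0.094]
force: [0.4, -0.3, 0.5]
gripper_width: 0.0532
```

```bash
python3 -m jog '[[0,0,0,0],[0,0,0,0],[0,0,0,0],[0,0,0,0],[0,0,0,0],[0,0,0,0]]' 0.05; python3 -m jog '[[0,0,-10,0],[0,0,-30,0],[0,0,-55,0],[0,0,-85,0],[0,0,-115,0],[0,0,-145,0],[0,0,-175,0],[0,0,-200,0],[0,0,-200,0]]' 0; python3 - <<'E'
from h import *; import cv2
cv2.imwrite("pics/w24.png",grab_frame("wrist")[:,:,::-1])
go(.68,.0,0,.22)
E
```

```text
time: 54.2
eef_pos: [0.5711, 0.3142, -0.009]
tcp_rot: [-3.141, -0.006, 0.094]
force: [0.2, -0.2, -0.4]
gripper_width: 0.0811
time: 55.32
eef_pos: [0.571, 0.3145, 0.1938]
tcp_rot: [-3.139, -0.01, 0.094]
force: [-0.1, 0.9, -1.0]
gripper_width: 0.0855
now [0.5703 0.3141 0.1921] [-179.9    -0.43    5.38] rows-> [ 80.  322.9 -27.9] twist 5.4 q7 -2.14
```

View pics/w24.png

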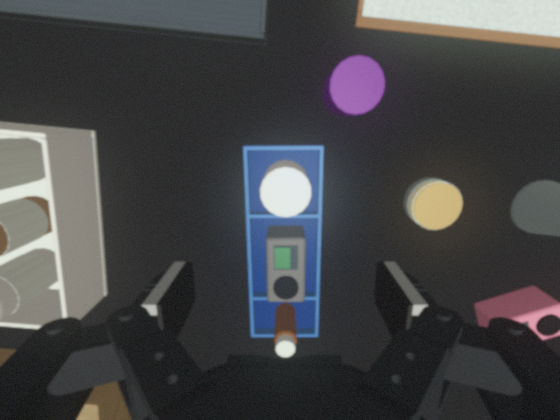

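All three sit in tray three. I'll move clear and do a final check from the top.

```bash
python3 -m jog '[[10,40,-28,1],[20,80,-28,3],[30,120,-28,5],[40,160,-28,5],[50,200,-28,5],[60,240,-28,5],[70,280,-28,5],[78,315,-28,5],[80,323,-28,5],[80,323,-28,5],[80,323,-28,5]]' 0; python3 - <<'E'
from h import *; import cv2
a=grab_frame("top")[:,:,::-1]
cv2.imwrite("pics/fin.png",a)
cv2.imwrite("pics/finL.png",np.hstack([cv2.resize(a[160:300,95:245],None,fx=3,fy=3),cv2.resize(a[160:300,380:490],None,fx=3,fy=3)]))
cv2.imwrite("pics/finS.png",grab_frame("scene")[:,:,::-1])
E
```

```text
time: 56.75
eef_pos: [0.6796, 0.0019, 0.2198]
tcp_rot: [-3.138, -0.007, 0.009]
force: [-0.1, 0.1, 0.5]
gripper_width: 0.0854
```

View pics/fin.png

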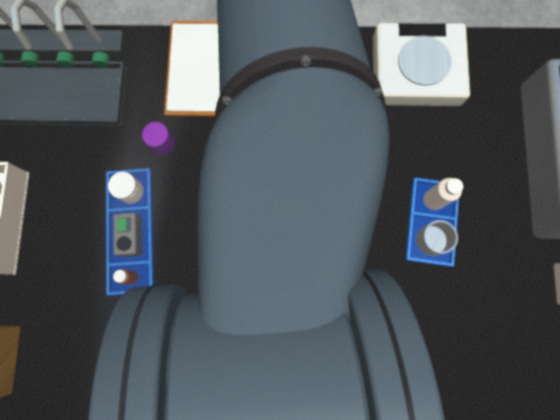

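View pics/finL.png

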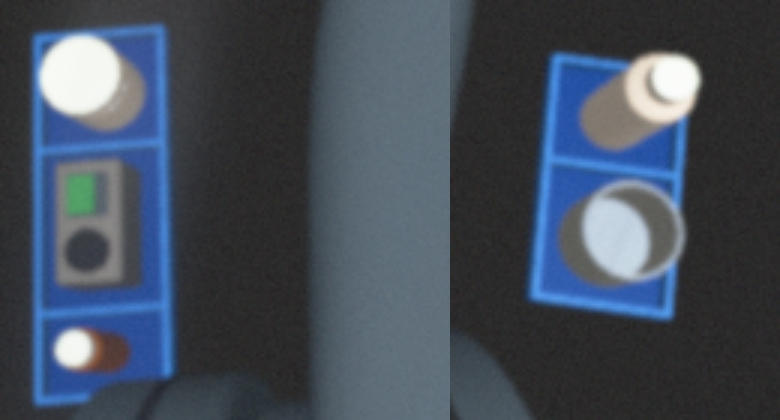

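View pics/finS.png

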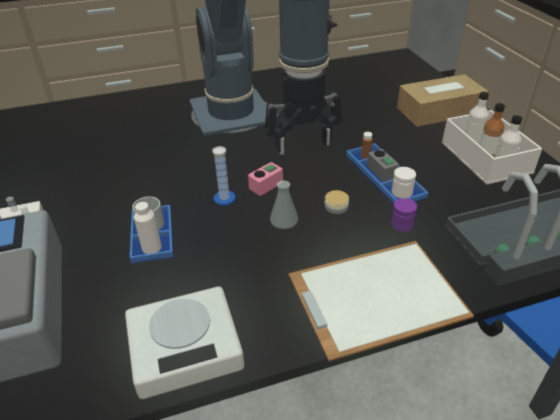

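```bash
python3 - <<'E'
from h import *
m=camera_model("top")
def tr(p,c,a):
    d=p-np.array(c);t=np.radians(a);return np.round([d[0]*np.cos(t)+d[1]*np.sin(t),-d[0]*np.sin(t)+d[1]*np.cos(t)],4)
T3=((.484,.306),5.6);T2=((.5166,-.3213),-6.7)
for n,u,v,z,T in (("jar",121.7,184.7,.066,T3),("meter",125,234.3,.052,T3),("vial",119.7,276,.079,T3),("bottle",455.3,186,.129,T2),("cup",441.3,236.7,.064,T2)):
    print(n,tr(ray(m,u,v,z),*T))
print(bot.sense()["force"],bot.sense()["time"])
# bystanders scene check
s=camera_model("scene"); 
for n,p in (("flask top",(.566,-.007,.108)),("cyl top",(.439,-.126,.15)),("dish",(.5587,.1317,.029))): print(n,np.round(proj(s,p)))
E
```

```text
jar [ 0.0843 -0.0019]
meter [-0.0146 -0.003 ]
vial [-0.0982 -0.0012]
bottle [0.0473 0.0003]
cup [-0.0381 -0.0021]
[-0.17712753 -0.0261742   0.46565072] 56.85
flask top [282. 184.]
cyl top [218. 150.]
dish [335. 196.]
```

Every item is within 3 mm of its pocket centre, and the bystanders are unmoved. Handing in.

```bash
python3 -c "
from station import close_job
print(close_job())"
```

```text
the job is handed in; nothing more can be done
None
```

Both kits are made up and handed in at about 57 s. The cup and tall bottle are in tray_two; the vial, photometer and jar are in tray_three.

- **Positions:** the final top view put every item within about 3 mm of its pocket centre. All stood upright, with the photometer flat and its display up. I judged this by eye in the pictures and did not measure tilt or floor contact separately.
- **Bystanders:** the flask, measuring cylinder and dishes showed within about 2 pixels of their starting places in the scene camera. I did not touch the pink and purple look-alikes.
- **Robot:** the gripper was open and clear of everything, with the tool force near zero.
- **What disagreed:** the real fingertips sit about 33 mm (shut) to 48 mm (open) behind the reported TCP, not at it. Because of this the first grip closed on the bottle's cap, in place and without lifting it. I released, went about 40 mm lower and gripped the body, then allowed for the offset in every later grasp.

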